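# Slide the copper dish onto its leather pad under the tool bridge

### The job

Slide the loose copper dish across the bench, under the low tool bridge, onto the larger of the two round leather pads, so that the dish stands wholly on the leather with no part of its rim over the edge, and let go of it. Keep the dish flat on the bench all the way (do not lift or tip it), do not knock hard against the bridge, and leave the pitch bowl, the hammer and the punch pot where they are.

Things in the scene. Friction and masses are not known exactly. Their poses are not given: they have to be found in the camera images.
- dish: loose round copper dish standing open side up on the bench: 140 mm outside diameter, upright rim wall 30 mm high and 4 mm thick, flat floor 5 mm thick with a low embossed flower, about 0.35 kg. Origin: centre of its underside; z up. The dish is round, so its yaw does not matter
- large_pad: larger round leather pad, dark brown, 170 mm diameter, let in level with the bench top (no step to slide over). Origin: its centre, on the bench surface. It lies on either the left or the right side under the bridge
- small_pad: smaller round leather pad, dark brown, 110 mm diameter, level with the bench top; too small for the dish. Origin: its centre, on the bench surface. It lies beside the large pad, on the other side
- bridge: fixed wooden tool bridge: shelf 90 mm deep (x), 520 mm long (y), 18 mm thick, underside 170 mm above the bench; legs 70 x 22 mm at x -65, y +-247 mm; punches on top up to 260 mm. Origin: on the bench midway between the pads; x away from the robot, y along the bridge. The shelf covers x -110 to -20 mm, over the near part of the pads (centres at about x 0, y +-110 mm)
- bridge_edge (a point): middle of the lower edge of the bridge's shelf on the robot's side, 170 mm above the bench
- pitch_bowl: bystander: heavy black pitch bowl, 184 mm diameter, 64 mm high, with a small copper dish fixed upside down on it, 80 mm high in all. Origin: centre of its underside
- hammer: bystander: chasing hammer lying on the bench, 240 mm long. Origin: under its middle, x along the handle towards the head
- punch_pot: bystander: steel pot with chasing punches standing in it, 72 mm diameter, 80 mm high, punches up to 130 mm. Origin: centre of its underside

How it is judged:
At the end, for the whole second after the job is handed in: The dish stands flat, level and still on the bench, wholly on the larger leather pad: its centre within 16 mm of the pad's centre (horizontal distance between dish and large_pad below 0.016 m and angle between dish's own z axis and vertical below 0.06 rad and height (world z) of dish below 0.004 m and linear speed of dish below 0.02 m/s); the robot touches nothing.
It fails at once if the dish is lifted off the bench (its underside centre more than 15 mm up) (height (world z) of dish above 0.015 m).
It fails at once if the dish is tipped by more than 0.25 rad (angle between dish's own z axis and vertical above 0.25 rad).
It fails at once if the bridge is knocked with more than 25 N (contact force between any of the arm, the fingers, dish and bridge above 25 N).
It fails at once if the pitch bowl, hammer or punch pot is moved by more than 25 mm (distance of any of pitch_bowl, hammer, punch_pot from where it was at the start of the episode above 0.025 m).
It also fails if it takes over 43 s, if anything falls off the work surface, if the arm or the gripper's body presses on something with over 40 N, if the wrist force passes 120 N, or if a joint passes its speed limit or range.

### The arm

A 6-joint arm with a two-finger parallel gripper is mounted at the origin on the work surface. World frame = base frame: x ahead of the robot, y to its left, z up, the work surface at z = 0. Lengths are in m, angles in rad, forces in N, time in s.
With the tool pointing down it reaches from about 0.35 to 0.85 m from the base axis. Payload 8.1 kg.
Tool frame: the origin (TCP) lies midway between the tips of the shut fingers; the grasp point (between the pads) lies 19 mm behind it; z points along the fingers, y is the line along which they close (so a half turn about z gives the same grasp; the last joint's range is limited). The gripper opens to 93 mm and grips with 3 to 60 N. Pads are 15 mm wide; open, the fingers measure 128 mm over their backs; the gripper's body (75 mm by 188 mm) begins 65 mm behind the grasp point.
Start: joints at [1.113, 0.13, 1.488, -0, 1.523, -0.085], TCP at [0.219, 0.559, 0.219] pointing down, gripper open.
Joint ranges: [-2.96, 2.96], [-0.89, 2.26], [0.02, 2.5], [-1.34, 4.48], [0, 2.73], [-2.66, 2.66]. Speed limits (rad/s): [2.39, 2.39, 2.79, 3.14, 3.14, 3.14].

### API

Orientations are given as a rotation vector (axis times angle).
In Python, from plant import read_state, read_camera, camera_model, close_job gives the robot as it stands. The module is installed in compiled form; this text tells all that it offers.
- The arm moves only by the tool carry_out, never from a script. Its argument "moves" is a list of rows, each an object of numbers: "jaw": the finger opening in m, from 0 to 0.093; "dx", "dy", "dz": the shift along the tool's x, y, z in m; "yaw": the turn about the tool's z in rad. In form: [{"jaw": .., "dx": .., "dy": .., "dz": .., "yaw": ..}, ...]. A call has 1 to 8 rows; each row shifts and turns the commanded pose from where the row before left it, along the tool's axes as they then stand; what a row does not reach is not made up. A row lasts 1/8 s, in which the tool goes at most 62.5 mm and 10.7 degrees, less where a joint would pass 70% of its speed; a pose out of reach is approached as far as the arm can. A call is refused whole if a number of a shift passes 0.0625 or a number of a turn 0.188, either way. A call with a gripper value outside its range is refused whole. The fingers move at their own pace and stop on an object; "grip_force" is the grip in N (left out, the last holds). Time passes only in rows, so rows that do not move let the fingers close. It gives the time, the measured TCP pose, the force, the opening and the grip force at its end, in the units of the state.
- read_state(): the state, without advancing time (a new reading comes with each control period).
- read_camera(name): name is "scene" or "side" or "wrist"; returns the picture (384x512x3 uint8, red, green, blue); there is no depth.
- camera_model(name): a dict with "camera_matrix" (3x3 intrinsics, pixels), "view" (4x4, takes a point from world to camera coordinates). Camera axes: x right, y up, looking along -z (the intrinsics and any distortion apply to the point x, -y, -z); pixel columns grow to the right and rows downward; lengths in m; the calibration is good to about 2 mm. A picture is of the moment at which its call begins: read the wrist's pose just before it. camera_model takes no time and is no camera call; for the wrist camera it gives the pose at the moment of the call.
- close_job(): hands the job in; it is judged then, once.
The state is a dict: "t": time; "q": joint angles; "dq": joint speeds; "joint_torque": joint torques, N m; "tool_pos": TCP position; "orientation": TCP orientation; "force": force on the tool from outside, world axes, zero at the start; "wrist_torque": the same for the moment, N m; "opening": finger opening in m; "gripper_force": force on a finger pad.
Only numpy, scipy, OpenCV 4.12 (cv2) and the standard library are available. Lean on these libraries where they do the work, as an engineer would, in place of code of your own. Each camera call takes 0.05 s, during which the arm holds its last target. There are 200 camera calls.

## Working session

There is one attempt and no reset: what is moved stays moved. The work goes in short steps, Python scripts to look and compute and a tool call to move; the robot and the scene stay as the last step left them, time stands still between calls to the robot, and variables do not carry over. Pictures are saved under pics/ and viewed, at most 10 in all, crops included, and the job is handed in when it is done.

Besides the shell and the picture viewer there is one more tool, called after "Call:" in YAML: its name, and indented under it one key for each argument. carry_out: Moves the arm, as the interface text tells. Its arguments: {"type":"object","properties":{"moves":{"type":"array","items":{"type":"object","properties":{"jaw":{"type":"number"},"dx":{"type":"number"},"dy":{"type":"number"},"dz":{"type":"number"},"yaw":{"type":"number"}}}},"grip_force":{"type":"number"}},"required":["moves"]}

```bash
mkdir -p pics; cat > h.py <<'E'
import numpy as np,cv2
from plant import read_state,read_camera,camera_model,close_job
def ray(m,px):
    K=np.array(m["camera_matrix"]);V=np.array(m["view"])
    d=np.linalg.solve(K,[px[0],px[1],1]);d=np.array([d[0],-d[1],-d[2]])
    R=V[:3,:3];return -R.T@V[:3,3],R.T@d
def onplane(m,px,z=0):
    c,d=ray(m,px);return c+d*(z-c[2])/d[2]
def proj(m,p):
    q=np.array(m["view"])@np.append(p,1);q=np.array([q[0],-q[1],-q[2]]);u=np.array(m["camera_matrix"])@q;return u[:2]/u[2]
E
python3 - <<'E'
from h import *
ims=[]
for n in("scene","side"):
    m=camera_model(n);im=read_camera(n);cv2.imwrite(f"pics/{n}0.png",im[...,::-1]);print(n,m)
s=read_state();print(s)
E
```

```text
scene {'camera_matrix': array([[417.06560618,   0.        , 254.27452045],
       [  0.        , 417.06560618, 183.52006671],
       [  0.        ,   0.        ,   1.        ]]), 'view': array([[-0.40162098,  0.91573567, -0.0113478 ,  0.23461574],
       [-0.64737016, -0.2751138 ,  0.7107913 ,  0.2614578 ],
       [ 0.64777501,  0.29281493,  0.70331143, -1.45754124],
       [ 0.        ,  0.        ,  0.        ,  1.        ]])}
side {'camera_matrix': array([[497.35160978,   0.        , 263.28516031],
       [  0.        , 497.35160978, 191.7819821 ],
       [  0.        ,   0.        ,   1.        ]]), 'view': array([[-0.99904293,  0.03928132,  0.01924042,  0.55627483],
       [-0.00953497, -0.62488013,  0.78066248, -0.09481043],
       [ 0.04268841,  0.77973188,  0.62465662, -1.32979144],
       [ 0.        ,  0.        ,  0.        ,  1.        ]])}
{'t': 0.1, 'q': array([ 1.11259805e+00,  1.31074519e-01,  1.48913307e+00,  2.93209426e-06,
        1.52299485e+00, -8.54331180e-02]), 'dq': array([ 0.00297671, -0.00224558, -0.00096853,  0.00014339,  0.00147005,
       -0.0009704 ]), 'joint_torque': array([ 1.62059612e-03, -5.61338317e+01, -4.93098593e+01,  7.71680684e-02,
        2.89108517e-02, -2.64419816e-05]), 'tool_pos': array([0.21829264, 0.55835103, 0.21771948]), 'orientation': array([-5.82073350e-01, -3.08675493e+00,  2.43423053e-03]), 'force': array([ 0.14903387, -0.83261255,  0.22027374]), 'wrist_torque': array([ 0.0759212 , -0.04427668, -0.01317498]), 'gripper_force': 0.0, 'opening': 0.09296664726175811}
```

View pics/scene0.png

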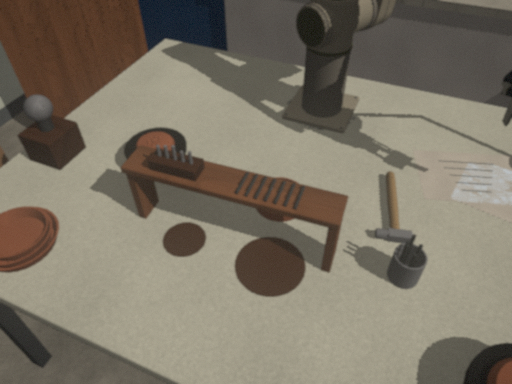

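View pics/side0.png

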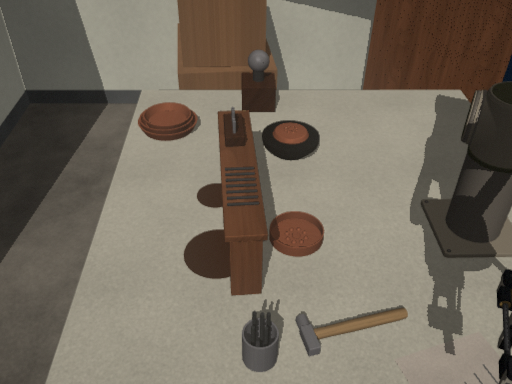

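The scene view shows the large pad at about (270,266), the small pad at (184,239), and the dish half hidden behind the bridge at (277,212). The side view shows the whole dish at (297,233), the bowl at (291,138), the hammer at (350,325) and the pot at (260,343).

```bash
cat > m.py <<'E'
from h import *
ms,md=camera_model("scene"),camera_model("side")
S=cv2.imread("pics/scene0.png");D=cv2.imread("pics/side0.png")
def blob(im,seed,f):
    hsv=cv2.cvtColor(im,cv2.COLOR_BGR2HSV);mask=f(hsv).astype(np.uint8)
    n,l=cv2.connectedComponents(mask);k=l[seed[1],seed[0]]
    c=max(cv2.findContours((l==k).astype(np.uint8),0,1)[0],key=cv2.contourArea)[:,0,:].astype(float)
    return c,k
def circ(p):
    A=np.c_[2*p[:,:2],np.ones(len(p))];x=np.linalg.lstsq(A,(p[:,:2]**2).sum(1),rcond=None)[0]
    return x[:2],np.sqrt(x[2]+x[:2]@x[:2])
brown=lambda h:(h[...,1]>70)&((h[...,0]<20)|(h[...,0]>170))
for nm,seed in(("L",(270,270)),("S",(184,240))):
    c,k=blob(S,seed,brown);print(nm,k,len(c),circ(np.array([onplane(ms,x) for x in c])))
c,k=blob(D,(290,240),brown);print(k,c.min(0),c.max(0))
w=np.array([onplane(md,x,.03) for x in cv2.convexHull(c.astype(np.float32))[:,0]])
print("dish hull at z.03",circ(w)); 
# rim: far half (top in image) is the outer top edge
for z in(0,.02,.03,.04):
    t=np.array([onplane(md,x,z) for x in c if x[1]<np.mean(c[:,1])-3]);print(z,circ(t))
# bridge corners visible
for n,m,px in(("side leg base",md,(246,292)),("scene legs",ms,(325,270)),("scene leg2",ms,(148,216)),("hammerhead",md,(309,333)),("pot",md,(260,355)),("bowl",md,(291,148))):print(n,onplane(m,px))
for n,m,px in(("shelf near right",ms,(346,195)),("shelf side near",md,(262,234)),("shelf side far",md,(223,234)),("shelf side end",md,(248,112)),("shelf end far",md,(219,112))):print(n,onplane(m,px,.188))
E
python3 m.py
```

```text
L 60 180 (array([0.67131802, 0.07807405]), np.float64(0.08102180292373887))
S 59 103 (array([ 0.6839096 , -0.15108647]), np.float64(0.05079487348477234))
24 [269. 211.] [323. 256.]
dish hull at z.03 (array([0.47686725, 0.04185291]), np.float64(0.07794687608441153))
0 (array([ 0.46957769, -0.00324739]), np.float64(0.0706503063155532))
0.02 (array([0.47275513, 0.01820806]), np.float64(0.0690697183679195))
0.03 (array([0.47434385, 0.02893579]), np.float64(0.06827942439410277))
0.04 (array([0.47593257, 0.03966351]), np.float64(0.06748913042028687))
side leg base [0.60469902 0.20739124 0.        ]
scene legs [0.63329419 0.20440415 0.        ]
scene leg2 [ 6.56196857e-01 -2.78393443e-01 -1.11022302e-16]
hammerhead [ 4.72081583e-01  3.22054281e-01 -1.11022302e-16]
pot [0.57815852 0.37238027 0.        ]
bowl [ 0.45177871 -0.38559292  0.        ]
shelf near right [0.56010889 0.20828876 0.188     ]
shelf side near [0.57145443 0.21321515 0.188     ]
shelf side far [0.65140865 0.21169275 0.188     ]
shelf side end [ 0.59252438 -0.28834812  0.188     ]
shelf end far [ 0.67463022 -0.28878956  0.188     ]
```

Call:
carry_out:
  moves:
    - {"yaw": -0.14, "jaw": 0.093}
    - {"yaw": -0.14}
    - {"yaw": -0.14}
    - {"dx": -0.022, "dy": -0.055}
    - {"dx": -0.022, "dy": -0.055}
    - {"dx": -0.022, "dy": -0.055}
    - {"dx": -0.022, "dy": -0.055}
    - {"dx": -0.022, "dy": -0.055}

```text
invalid input at $.moves[0]: expected keys jaw, dx, dy, dz, yaw
```

Call:
carry_out:
  moves:
    - {"dx": -0.023, "dy": -0.053}
    - {"dx": -0.024, "dy": -0.053}
    - {"dx": -0.024, "dy": -0.053}
    - {"dx": -0.024, "dy": -0.053}
    - {"dx": -0.024, "dy": -0.053}
    - {"jaw": 0.0}
    - {"jaw": 0.0}

```text
invalid input at $.moves[0]: expected keys jaw, dx, dy, dz, yaw
```

```bash
python3 - <<'E'
from h import *
s=read_state();print(s["t"],s["tool_pos"],s["orientation"],s["opening"],s["force"])
m=camera_model("wrist");w=read_camera("wrist");d=read_camera("side");print(m["view"],m["camera_matrix"])
cv2.imwrite("pics/w1.png",w[...,::-1]);cv2.imwrite("pics/d1.png",d[...,::-1])
cv2.imwrite("pics/c1.png",np.hstack([cv2.resize(w,(400,300)),cv2.resize(d,(400,300))])[...,::-1])
E
```

```text
0.1 [0.21829264 0.55835103 0.21771948] [-5.82073350e-01 -3.08675493e+00  2.43423053e-03] 0.09296664726175811 [ 0.14903387 -0.83261255  0.22027374]
[[ 0.36234653  0.93204112 -0.00208338 -0.5997893 ]
 [-0.88947636  0.34512924 -0.299529    0.03619817]
 [-0.27845431  0.11038641  0.95408492 -0.39141013]
 [ 0.          0.          0.          1.        ]] [[266.42926288   0.         256.31935659]
 [  0.         266.42926288 189.98288304]
 [  0.           0.           1.        ]]
```

View pics/c1.png

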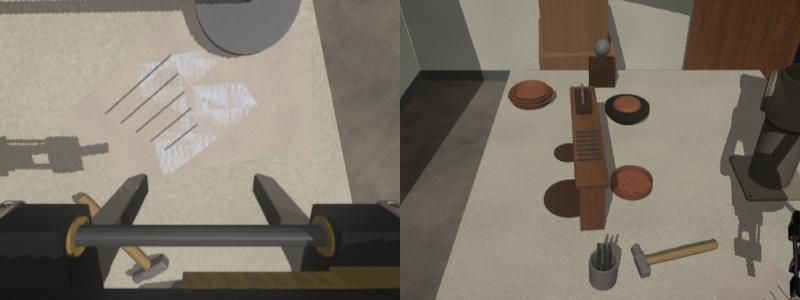

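Both calls were refused because every row needs all five keys, so the arm hasn't moved. The wrist view shows the open fingers with the hammer between them.

Call:
carry_out:
  moves:
    - {"yaw": -0.14, "jaw": 0.093, "dx": 0, "dy": 0, "dz": 0}
    - {"yaw": -0.14, "jaw": 0.093, "dx": 0, "dy": 0, "dz": 0}
    - {"yaw": -0.14, "jaw": 0.093, "dx": 0, "dy": 0, "dz": 0}
    - {"yaw": 0, "jaw": 0.0, "dx": -0.022, "dy": -0.055, "dz": 0}
    - {"yaw": 0, "jaw": 0.0, "dx": -0.022, "dy": -0.055, "dz": 0}
    - {"yaw": 0, "jaw": 0.0, "dx": -0.022, "dy": -0.055, "dz": 0}
    - {"yaw": 0, "jaw": 0.0, "dx": -0.022, "dy": -0.055, "dz": 0}
    - {"yaw": 0, "jaw": 0.0, "dx": -0.022, "dy": -0.055, "dz": 0}

```text
t: 1.2
tool_pos: [0.3417, 0.2876, 0.2186]
orientation: [-0.075, 3.14, 0.0]
force: [1.3, -0.5, -0.5]
opening: 0.0477
gripper_force: 0.0
```

Call:
carry_out:
  moves:
    - {"yaw": 0, "jaw": 0.0, "dx": -0.023, "dy": -0.053, "dz": 0}
    - {"yaw": 0, "jaw": 0.0, "dx": -0.024, "dy": -0.053, "dz": 0}
    - {"yaw": 0, "jaw": 0.0, "dx": -0.024, "dy": -0.053, "dz": 0}
    - {"yaw": 0, "jaw": 0.0, "dx": -0.024, "dy": -0.053, "dz": 0}
    - {"yaw": 0, "jaw": 0.0, "dx": -0.024, "dy": -0.053, "dz": 0}
    - {"yaw": 0, "jaw": 0.0, "dx": 0, "dy": 0, "dz": 0}
    - {"yaw": 0, "jaw": 0.0, "dx": 0, "dy": 0, "dz": 0}

```text
t: 2.08
tool_pos: [0.4724, 0.0303, 0.2183]
orientation: [0.072, -3.14, -0.001]
force: [-0.5, 0.5, -0.1]
opening: 0.0004
gripper_force: 0.0
```

```bash
python3 - <<'E'
from h import *
s=read_state();print(s["t"],s["tool_pos"],s["orientation"],s["opening"],s["force"])
m=camera_model("wrist");w=read_camera("wrist");d=read_camera("side");print(m["view"],ray(m,(256,190)))
cv2.imwrite("pics/w1.png",w[...,::-1]);cv2.imwrite("pics/d1.png",d[...,::-1])
np.save("wv1.npy",m["view"])
cv2.imwrite("pics/c1.png",np.hstack([cv2.resize(w,(400,300)),cv2.resize(d,(400,300))])[...,::-1])
E
```

```text
2.075 [0.47241273 0.03031448 0.21833374] [ 7.24586994e-02 -3.13988614e+00 -8.89940995e-04] 0.0003980689909151193 [-0.4692818   0.52042832 -0.07164838]
[[-4.81436517e-02  9.98840277e-01  5.38448845e-04 -8.26111673e-03]
 [-9.53215283e-01 -4.57834694e-02 -2.98805117e-01  4.86695181e-01]
 [-2.98433934e-01 -1.48988271e-02  9.54314001e-01 -2.49719208e-01]
 [ 0.00000000e+00  0.00000000e+00  0.00000000e+00  1.00000000e+00]] (array([0.38900288, 0.02681361, 0.38374199]), array([ 0.29855288,  0.0137045 , -0.95429545]))
```

View pics/c1.png

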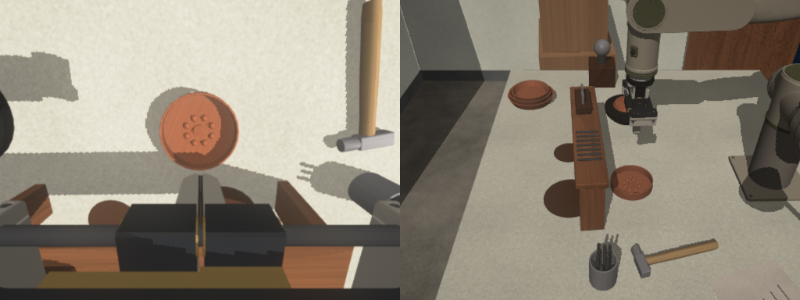

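```bash
python3 - <<'E'
from h import *
from m import brown,circ,blob
m=camera_model("wrist");W=cv2.imread("pics/w1.png");D=cv2.imread("pics/d1.png");md=camera_model("side")
c,k=blob(W,(225,165),lambda h:brown(h)&(h[...,1]>90))
h=cv2.convexHull(c.astype(np.float32))[:,0]
for z in(0,.03):print(z,circ(np.array([onplane(m,x,z) for x in h])),c.min(0),c.max(0))
print(read_state()["q"])
o=cv2.resize(D[0:200,230:430],(800,800),interpolation=2)[:600]
# ticks at heights on tool axis
for z in np.arange(.2,.6,.02):
    u=proj(md,[.4724,.0303,z]);p=(int((u[0]-230)*4),int(u[1]*4));cv2.circle(o,p,2,(0,255,0),-1)
    cv2.putText(o,f"{z-.218:.2f}",(p[0]+80,p[1]),0,.4,(0,0,255))
    for dx in(-.0375,.0375):
        u=proj(md,[.4724+dx,.0303,z]);cv2.circle(o,(int((u[0]-230)*4),int(u[1]*4)),2,(255,255,0),-1)
cv2.imwrite("pics/g.png",o)
E
```

```text
L 60 180 (array([0.67131802, 0.07807405]), np.float64(0.08102180292373887))
S 59 103 (array([ 0.6839096 , -0.15108647]), np.float64(0.05079487348477234))
24 [269. 211.] [323. 256.]
dish hull at z.03 (array([0.47686725, 0.04185291]), np.float64(0.07794687608441153))
0 (array([ 0.46957769, -0.00324739]), np.float64(0.0706503063155532))
0.02 (array([0.47275513, 0.01820806]), np.float64(0.0690697183679195))
0.03 (array([0.47434385, 0.02893579]), np.float64(0.06827942439410277))
0.04 (array([0.47593257, 0.03966351]), np.float64(0.06748913042028687))
side leg base [0.60469902 0.20739124 0.        ]
scene legs [0.63329419 0.20440415 0.        ]
scene leg2 [ 6.56196857e-01 -2.78393443e-01 -1.11022302e-16]
hammerhead [ 4.72081583e-01  3.22054281e-01 -1.11022302e-16]
pot [0.57815852 0.37238027 0.        ]
bowl [ 0.45177871 -0.38559292  0.        ]
shelf near right [0.56010889 0.20828876 0.188     ]
shelf side near [0.57145443 0.21321515 0.188     ]
shelf side far [0.65140865 0.21169275 0.188     ]
shelf side end [ 0.59252438 -0.28834812  0.188     ]
shelf end far [ 0.67463022 -0.28878956  0.188     ]
0 (array([0.47893054, 0.02939844]), np.float64(0.07477118914819539)) [204. 118.] [305. 217.]
0.03 (array([0.47188748, 0.02925834]), np.float64(0.06892796635662542)) [204. 118.] [305. 217.]
[-4.25339712e-02 -2.18515496e-01  1.82704834e+00  3.64788513e-04
  1.53337240e+00 -1.66184554e+00]
```

View pics/g.png

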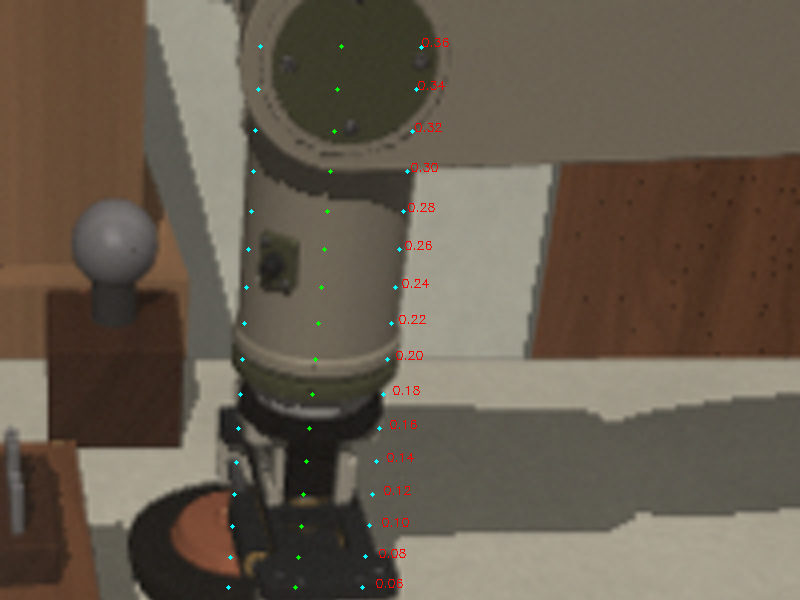

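Call:
carry_out:
  moves:
    - {"yaw": 0, "jaw": 0.0, "dx": 0, "dy": 0, "dz": 0.06}
    - {"yaw": 0, "jaw": 0.0, "dx": 0, "dy": 0, "dz": 0.06}
    - {"yaw": 0, "jaw": 0.0, "dx": 0, "dy": 0, "dz": 0.05}
    - {"yaw": 0, "jaw": 0.0, "dx": 0, "dy": 0, "dz": 0.03}
    - {"yaw": 0, "jaw": 0.0, "dx": 0, "dy": 0.02, "dz": 0}
    - {"yaw": 0, "jaw": 0.0, "dx": 0, "dy": 0.02, "dz": 0}
    - {"yaw": 0, "jaw": 0.0, "dx": 0, "dy": 0.01, "dz": 0}

```text
t: 3.05
tool_pos: [0.4699, 0.0819, 0.0187]
orientation: [-0.079, 3.141, -0.0]
force: [0.3, -1.7, -1.1]
opening: 0.0004
gripper_force: 0.8
```

```bash
sed -i 's/^for /if __name__=="__main__":\n  pass\nfor /;' m.py; python3 - <<'E' | tail -8
from h import *
from m import S,D,brown,ms,md
bd=brown(cv2.cvtColor(D,cv2.COLOR_BGR2HSV));bs=brown(cv2.cvtColor(S,cv2.COLOR_BGR2HSV))
def fit(m,px,z):
    p=np.array([onplane(m,x,z)[:2] for x in px]);a,b=np.polyfit(p[:,1],p[:,0],1);r=p[:,0]-a*p[:,1]-b;k=abs(r)<.006
    a,b=np.polyfit(p[k,1],p[k,0],1);return a,b,"x@.078",a*.078+b,k.mean()
R=[(240+np.flatnonzero(bd[r,240:275])[-1]+.5,r) for r in range(150,205)]
L=[(200+np.flatnonzero(bd[r,200:250])[0]-.5,r) for r in range(150,185)]
print("side near top",fit(md,R,.188));print("side far",fit(md,L,.17),fit(md,L,.188))
T=[(c,140+np.flatnonzero(bs[140:230,c])[0]-.5) for c in range(210,250)]+[(c,140+np.flatnonzero(bs[140:230,c])[0]-.5) for c in range(305,340)]
B=[(c,195+np.flatnonzero(~bs[195:255,c])[0]-.5) for c in list(range(165,250))]
print("scene near top",fit(ms,T,.188));print("scene far bottom",fit(ms,B,.17))
E
```

```text
shelf side near [0.57145443 0.21321515 0.188     ]
shelf side far [0.65140865 0.21169275 0.188     ]
shelf side end [ 0.59252438 -0.28834812  0.188     ]
shelf end far [ 0.67463022 -0.28878956  0.188     ]
side near top (np.float64(-0.05826021971639976), np.float64(0.5727907102085031), 'x@.078', np.float64(0.568246413070624), np.float64(0.9818181818181818))
side far (np.float64(-0.054198060278113754), np.float64(0.662850296149755), 'x@.078', np.float64(0.6586228474480621), np.float64(0.9714285714285714)) (np.float64(-0.054198060278114295), np.float64(0.6628641313890749), 'x@.078', np.float64(0.658636682687382), np.float64(0.9714285714285714))
scene near top (np.float64(-0.05914953700026649), np.float64(0.5732534815812891), 'x@.078', np.float64(0.5686398176952683), np.float64(0.9733333333333334))
scene far bottom (np.float64(-0.24935746929232938), np.float64(0.6502600885186771), 'x@.078', np.float64(0.6308102059138754), np.float64(0.6705882352941176))
```

Call:
carry_out:
  moves:
    - {"yaw": 0, "jaw": 0.0, "dx": 0, "dy": 0.015, "dz": 0}
    - {"yaw": 0, "jaw": 0.0, "dx": 0, "dy": 0.014, "dz": 0}
    - {"yaw": 0, "jaw": 0.0, "dx": 0, "dy": 0.005, "dz": 0}
    - {"yaw": 0, "jaw": 0.0, "dx": 0, "dy": -0.025, "dz": 0}
    - {"yaw": 0, "jaw": 0.0, "dx": 0, "dy": -0.025, "dz": -0.05}
    - {"yaw": 0, "jaw": 0.0, "dx": 0.04, "dy": 0, "dz": 0}
    - {"yaw": 0, "jaw": 0.03, "dx": 0.05, "dy": 0, "dz": 0}
    - {"yaw": 0, "jaw": 0.03, "dx": 0, "dy": 0, "dz": 0}

```text
t: 4.05
tool_pos: [0.3777, 0.0599, 0.0674]
orientation: [0.074, -3.139, -0.001]
force: [-0.2, 0.6, 0.6]
opening: 0.0158
gripper_force: 0.0
```

```bash
cat > dish.py <<'E'
from h import *
from m import brown,circ,blob
def dish(n="side",seed=None,box=(255,195,380,270)):
    im=read_camera(n)[...,::-1].copy();m=camera_model(n);h=brown(cv2.cvtColor(im,cv2.COLOR_BGR2HSV)).astype(np.uint8)
    x0,y0,x1,y1=box;k=np.zeros_like(h);k[y0:y1,x0:x1]=h[y0:y1,x0:x1]
    c=max(cv2.findContours(k,0,1)[0],key=cv2.contourArea)[:,0].astype(float)
    t=np.array([onplane(m,x,.03) for x in c if x[1]<c[:,1].mean()-3])
    return circ(t),c.min(0),c.max(0),im
E
python3 - <<'E'|tail -3
from dish import *
c,a,b,im=dish();cv2.imwrite("pics/d2.png",im);print("DISH",c,a,b)
s=read_state();print(s["t"],s["tool_pos"],s["orientation"],s["opening"])
E
```

```text
shelf end far [ 0.67463022 -0.28878956  0.188     ]
DISH (array([0.47024419, 0.06577681]), np.float64(0.06826367771845346)) [272. 220.] [327. 267.]
4.1 [0.38025499 0.05997276 0.06853718] [-7.38060684e-02  3.13980777e+00  3.96333743e-04] 0.01990711576503687
```

Call:
carry_out:
  moves:
    - {"yaw": 0, "jaw": 0.03, "dx": 0, "dy": 0.001, "dz": 0.05}
    - {"yaw": 0, "jaw": 0.03, "dx": 0, "dy": 0, "dz": 0.006}
    - {"yaw": 0, "jaw": 0.03, "dx": 0, "dy": 0, "dz": 0}
    - {"yaw": 0, "jaw": 0.03, "dx": -0.06, "dy": 0, "dz": 0}
    - {"yaw": 0, "jaw": 0.03, "dx": 0, "dy": 0, "dz": 0}
    - {"yaw": 0, "jaw": 0.03, "dx": 0, "dy": 0, "dz": 0}
    - {"yaw": 0, "jaw": 0.03, "dx": 0, "dy": 0, "dz": 0}

```text
t: 4.97
tool_pos: [0.4414, 0.0638, 0.0139]
orientation: [-0.074, 3.139, 0.0]
force: [-0.1, -0.0, -0.7]
opening: 0.03
gripper_force: 0.0
```

```bash
python3 - <<'E'|tail -3
from dish import *
c,a,b,im=dish();cv2.imwrite("pics/d3.png",im);print("DISH",c,a,b)
s=read_state();print(s["t"],s["tool_pos"],s["orientation"],s["opening"])
cv2.imwrite("pics/c3.png",np.hstack([cv2.resize(im[60:300,130:430],(400,320)),cv2.resize(read_camera("scene")[100:340,120:420,::-1],(400,320))]))
E
```

```text
shelf end far [ 0.67463022 -0.28878956  0.188     ]
DISH (array([ 0.53176001, -0.04216848]), np.float64(0.057207668344057924)) [255. 195.] [296. 269.]
5.025 [0.44139307 0.06379237 0.01385237] [-7.41483460e-02  3.13858092e+00  4.69324473e-05] 0.02990844983775207
```

View pics/c3.png

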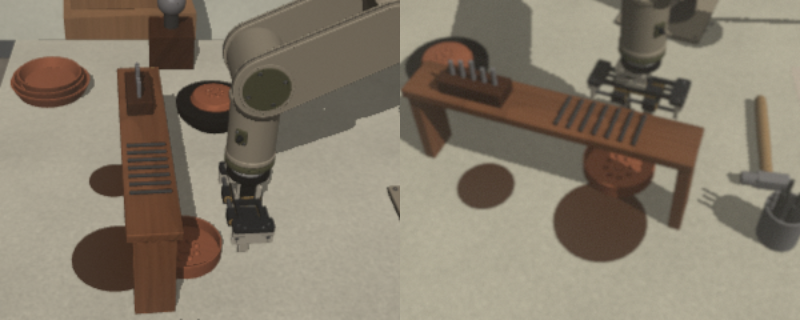

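```bash
python3 - <<'E'|tail -4
from h import *
from m import *
print("near rim now",onplane(md,(296.5,244),.03),"before",onplane(md,(327.5,240),.03))
# scene far outer rim bottom edge
print("far bottom rim",onplane(ms,(120+619*.75,100+193*.75),0),onplane(ms,(120+584*.75,100+165*.75),.03),onplane(ms,(120+653*.75,100+178*.75),.03))
E
```

```text
shelf side end [ 0.59252438 -0.28834812  0.188     ]
shelf end far [ 0.67463022 -0.28878956  0.188     ]
near rim now [0.47881606 0.08425669 0.03      ] before [0.40020489 0.07172719 0.03      ]
far bottom rim [0.31020441 0.77058081 0.        ] [0.29406971 0.7007989  0.03      ] [0.27940271 0.81351093 0.03      ]
```

Call:
carry_out:
  moves:
    - {"yaw": 0, "jaw": 0.03, "dx": 0.04, "dy": 0, "dz": 0}
    - {"yaw": 0, "jaw": 0.03, "dx": 0.045, "dy": 0, "dz": 0}
    - {"yaw": 0, "jaw": 0.03, "dx": 0, "dy": 0, "dz": 0}
    - {"yaw": 0, "jaw": 0.03, "dx": 0, "dy": 0, "dz": 0}
    - {"yaw": 0, "jaw": 0.03, "dx": -0.0625, "dy": 0, "dz": 0}

```text
t: 5.7
tool_pos: [0.416, 0.0628, 0.0122]
orientation: [0.075, -3.14, 0.0]
force: [1.0, 0.6, 1.9]
opening: 0.0306
gripper_force: 0.0
```

```bash
python3 - <<'E'
from h import *
for i in range(5):
    s=read_state();print(s["t"],s["tool_pos"].round(4),s["dq"].round(3)[:3]);read_camera("side")
s=read_state();print(s["t"],s["tool_pos"].round(4))
E
```

```text
5.7 [0.416  0.0628 0.0122] [ 0.022  1.768 -1.534]
5.75 [0.4252 0.0627 0.0103] [-0.005 -0.104  0.056]
5.8 [0.4225 0.0626 0.0109] [ 0.003 -0.122  0.086]
5.85 [0.4206 0.0626 0.0114] [ 0.003 -0.101  0.067]
5.9 [0.4196 0.0626 0.012 ] [ 0.003 -0.077  0.048]
5.95 [0.4191 0.0627 0.0125]
```

```bash
python3 - <<'E'|tail -2
from h import *
from m import *
print([onplane(ms,p,.03).round(3) for p in((258,223.7),(309.7,233.5))],onplane(ms,(284.2,244.7),0))
print(read_state()["tool_pos"])
E
```

```text
[array([0.588, 0.012, 0.03 ]), array([0.567, 0.142, 0.03 ])] [0.60188994 0.08937594 0.        ]
[0.41914267 0.06267366 0.01246589]
```

Call:
carry_out:
  moves:
    - {"yaw": 0, "jaw": 0.03, "dx": 0.0265, "dy": 0, "dz": -0.003}
    - {"yaw": 0, "jaw": 0.03, "dx": 0, "dy": 0, "dz": 0}
    - {"yaw": 0, "jaw": 0.03, "dx": 0, "dy": 0, "dz": 0}

```text
t: 6.32
tool_pos: [0.3933, 0.0615, 0.0166]
orientation: [-0.074, 3.138, 0.0]
force: [-0.1, 0.7, 0.3]
opening: 0.0302
gripper_force: 0.0
```

Call:
carry_out:
  moves:
    - {"yaw": 0, "jaw": 0.03, "dx": 0, "dy": 0.004, "dz": 0}
    - {"yaw": 0, "jaw": 0.03, "dx": 0, "dy": 0, "dz": 0}
    - {"yaw": 0, "jaw": 0.03, "dx": -0.0625, "dy": 0, "dz": 0}
    - {"yaw": 0, "jaw": 0.03, "dx": -0.0615, "dy": 0, "dz": 0}
    - {"yaw": 0, "jaw": 0.03, "dx": 0, "dy": 0, "dz": 0}
    - {"yaw": 0, "jaw": 0.03, "dx": 0.01, "dy": 0, "dz": 0}
    - {"yaw": 0, "jaw": 0.03, "dx": 0.03, "dy": 0, "dz": 0}
    - {"yaw": 0, "jaw": 0.03, "dx": 0, "dy": 0, "dz": 0}

```text
t: 7.32
tool_pos: [0.4723, 0.0694, 0.0152]
orientation: [0.075, -3.139, -0.0]
force: [0.1, -0.5, 0.0]
opening: 0.0302
gripper_force: 0.0
```

```bash
python3 - <<'E'
from h import *
s=read_state();print(s["t"],s["tool_pos"].round(4),s["q"])
a=read_camera("scene")[...,::-1];b=read_camera("side")[...,::-1];cv2.imwrite("pics/s4.png",a);cv2.imwrite("pics/d4.png",b)
cv2.imwrite("pics/c4.png",np.hstack([cv2.resize(a[150:350,200:400],(400,400)),cv2.resize(b[150:350,150:350],(400,400))]))
E
```

```text
7.325 [0.4723 0.0694 0.0152] [ 3.85027402e-02  7.61656131e-03  2.00970767e+00  3.75342212e-05
  1.12615984e+00 -1.57986227e+00]
```

View pics/c4.png

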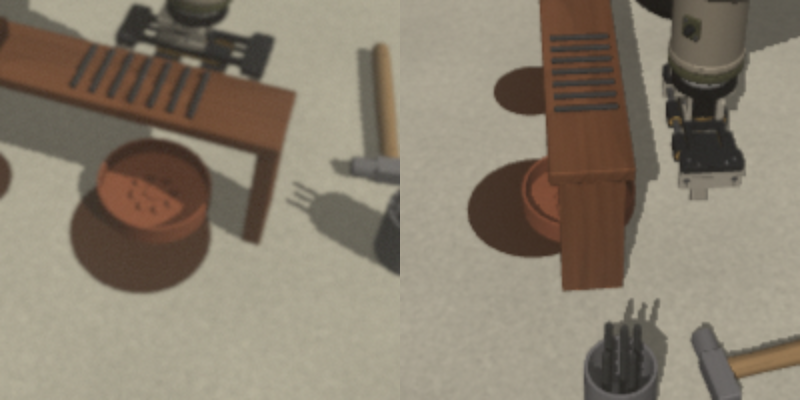

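```bash
python3 - <<'E'|tail -4
from h import *
from m import *
f=lambda p,z:onplane(ms,(200+p[0]/2,150+p[1]/2),z)
P=np.array([f(p,.03) for p in((98,187),(211,187),(154,140),(120,150),(190,149),(100,175),(210,175))])
print("rim",circ(P))
g=lambda p,z:onplane(md,(150+(p[0]-400)/2,150+p[1]/2),z)
print("side left rim",g((522,195),.03),"side right",g((634,190),.03))
print("bottom front z0",f((162,244),0))
E
```

```text
shelf end far [ 0.67463022 -0.28878956  0.188     ]
rim (array([0.62083746, 0.07819258]), np.float64(0.06840074995339947))
side left rim [0.68831521 0.09214819 0.03      ] side right [0.55165519 0.08628354 0.03      ]
bottom front z0 [0.67956841 0.11075851 0.        ]
```

Call:
carry_out:
  moves:
    - {"yaw": 0, "jaw": 0.03, "dx": 0.04, "dy": 0, "dz": 0}
    - {"yaw": 0.18, "jaw": 0.093, "dx": 0, "dy": 0, "dz": 0}
    - {"yaw": 0.18, "jaw": 0.093, "dx": 0, "dy": 0, "dz": 0}
    - {"yaw": 0.18, "jaw": 0.093, "dx": 0, "dy": 0, "dz": 0}
    - {"yaw": 0.18, "jaw": 0.093, "dx": 0, "dy": 0, "dz": 0}
    - {"yaw": 0.18, "jaw": 0.093, "dx": 0, "dy": 0, "dz": 0}
    - {"yaw": 0.18, "jaw": 0.093, "dx": 0, "dy": 0, "dz": 0}
    - {"yaw": 0.18, "jaw": 0.093, "dx": 0, "dy": 0, "dz": 0}

```text
t: 8.43
tool_pos: [0.4367, 0.0675, 0.0164]
orientation: [1.797, 2.575, 0.002]
force: [0.5, -0.5, -0.5]
opening: 0.092
gripper_force: 0.0
```

Call:
carry_out:
  moves:
    - {"yaw": 0.15, "jaw": 0.093, "dx": 0, "dy": 0, "dz": 0}
    - {"yaw": 0.15, "jaw": 0.093, "dx": 0, "dy": 0, "dz": 0}
    - {"yaw": 0, "jaw": 0.093, "dx": 0, "dy": 0, "dz": 0}
    - {"yaw": 0, "jaw": 0.093, "dx": 0, "dy": 0, "dz": 0}

```text
t: 8.93
tool_pos: [0.4363, 0.0675, 0.016]
orientation: [2.152, 2.288, 0.001]
force: [0.4, -0.5, -0.6]
opening: 0.0931
gripper_force: 0.0
```

```bash
python3 - <<'E'
from h import *
s=read_state();R=cv2.Rodrigues(s["orientation"])[0];print(s["t"],s["tool_pos"].round(4),s["opening"],s["force"]);print(R.round(3))
b=read_camera("side")[...,::-1];md=camera_model("side")
o=cv2.resize(b[130:280,200:400],(800,600),interpolation=2);p=s["tool_pos"]
for z in np.arange(0,.24,.02):
  for dx in(-.094,-.0375,0,.0375,.094):
    u=proj(md,p+[dx,0,z]);q=(int((u[0]-200)*4),int((u[1]-130)*4));cv2.circle(o,q,2,(0,255,0),-1)
    if dx==-.094:cv2.putText(o,f"{z:.2f}",q,0,.4,(0,0,255))
cv2.imwrite("pics/g5.png",o)
E
```

```text
8.925 [0.4363 0.0675 0.016 ] 0.09310987619031157 [ 0.44480823 -0.52139224 -0.57630953]
[[-0.061  0.998  0.001]
 [ 0.998  0.061  0.   ]
 [-0.     0.001 -1.   ]]
```

View pics/g5.png

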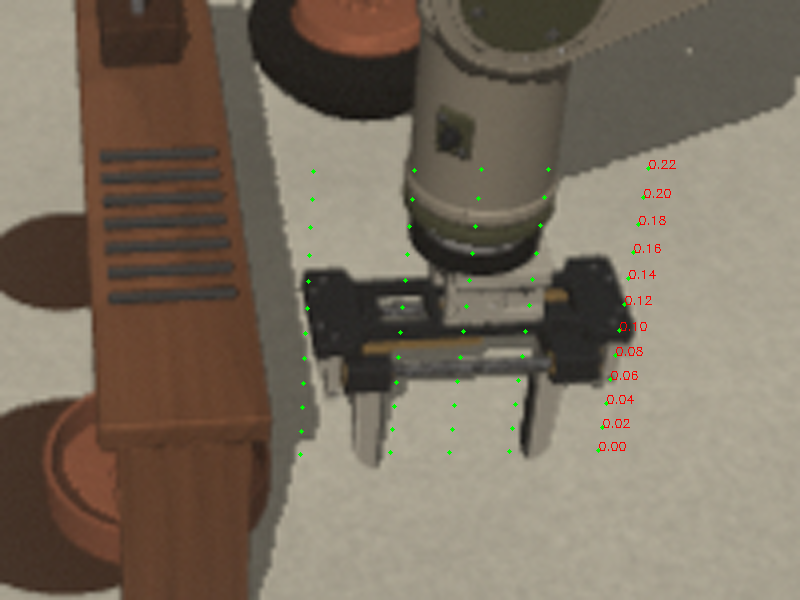

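Call:
carry_out:
  moves:
    - {"yaw": 0, "jaw": 0.093, "dx": 0, "dy": 0.03, "dz": 0}
    - {"yaw": 0, "jaw": 0.093, "dx": 0, "dy": 0.015, "dz": 0}
    - {"yaw": 0, "jaw": 0.093, "dx": 0, "dy": 0.008, "dz": 0}
    - {"yaw": 0, "jaw": 0.093, "dx": 0, "dy": 0.008, "dz": 0}
    - {"yaw": 0, "jaw": 0.093, "dx": 0, "dy": 0.008, "dz": 0}
    - {"yaw": 0, "jaw": 0.093, "dx": 0, "dy": 0, "dz": 0}

```text
t: 9.72
tool_pos: [0.5052, 0.0715, 0.0156]
orientation: [2.155, 2.285, 0.001]
force: [-0.6, 0.1, -0.6]
opening: 0.0929
gripper_force: 0.0
```

Call:
carry_out:
  moves:
    - {"yaw": 0, "jaw": 0.093, "dx": 0, "dy": 0.006, "dz": 0}
    - {"yaw": 0, "jaw": 0.093, "dx": 0, "dy": 0.006, "dz": 0}
    - {"yaw": 0, "jaw": 0.093, "dx": 0, "dy": 0.006, "dz": 0}
    - {"yaw": 0, "jaw": 0.093, "dx": 0, "dy": 0, "dz": 0}

```text
t: 10.22
tool_pos: [0.5236, 0.0725, 0.0158]
orientation: [2.156, 2.284, 0.001]
force: [-0.1, 0.1, -0.3]
opening: 0.0931
gripper_force: 0.0
```

```bash
python3 - <<'E'|tail -5
from h import *
from m import *
s=read_state();print(s["t"],s["tool_pos"].round(4),s["opening"],s["force"].round(1))
a=read_camera("scene")[...,::-1];cv2.imwrite("pics/s6.png",a)
cv2.imwrite("pics/c6.png",cv2.resize(a[200:310,220:340],(720,600*110//100-60)))
h=cv2.cvtColor(a,cv2.COLOR_BGR2HSV)
for p in((270,290),(270,250)):print(h[p[1],p[0]])
E
```

```text
shelf side end [ 0.59252438 -0.28834812  0.188     ]
shelf end far [ 0.67463022 -0.28878956  0.188     ]
10.225 [0.5236 0.0725 0.0158] 0.09309795472718904 [-0.1  0.1 -0.3]
[13 98 81]
[  9 134 122]
```

View pics/c6.png

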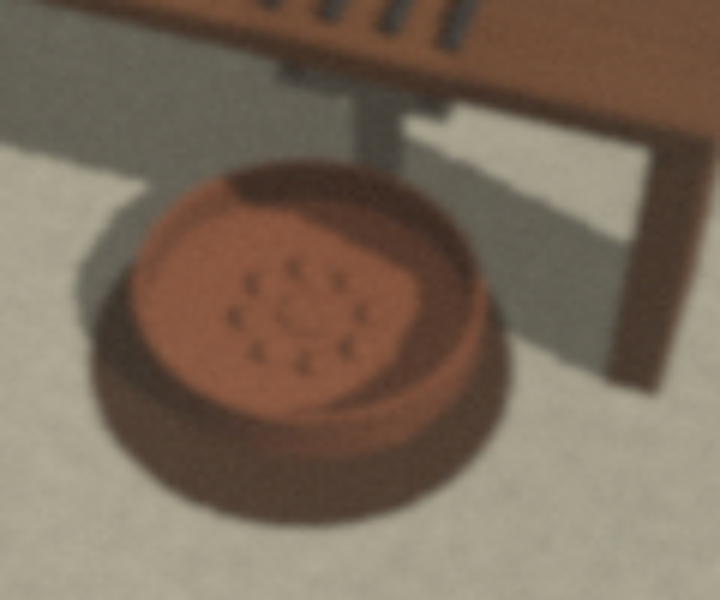

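```bash
python3 - <<'E'|tail -3
from h import *
from m import *
f=lambda p,z:onplane(ms,(220+p[0]/6,200+p[1]/6),z)
P=np.array([f(p,.03) for p in((132,285),(488,290),(310,158),(300,425),(200,190),(420,195),(190,385),(430,385))])
print("rim",circ(P))
print("flower",f((299,314),.006))
Q=np.array([f(p,0) for p in((93,370),(510,370),(305,524),(130,450),(480,450),(220,508),(400,508))]);print("pad",circ(Q))
E
```

```text
rim (array([0.64367067, 0.07150024]), np.float64(0.06705849827743546))
flower [0.64160024 0.06673936 0.006     ]
pad (array([0.64907309, 0.0710302 ]), np.float64(0.08531569269656658))
```

```bash
python3 - <<'E'|tail -4
from h import *
from m import *
f=lambda p,z:onplane(ms,(219.5+p[0]/6,199.5+p[1]*110/600),z)
P=np.array([f(p,.03) for p in((132,285),(488,290),(310,158),(300,425),(200,190),(420,195),(190,385),(430,385))])
print("rim",circ(P))
print("flower",f((299,314),.006))
Q=np.array([f(p,0) for p in((93,370),(510,370),(305,524),(130,450),(480,450),(220,508),(400,508))]);print("pad",circ(Q))
c,k=blob(S,(270,270),brown);w=np.array([onplane(ms,x) for x in c]);print("mask px",c.min(0),c.max(0))
E
```

```text
rim (array([0.65539388, 0.07484821]), np.float64(0.06944915766823516))
flower [0.65499199 0.07088976 0.006     ]
pad (array([0.67049445, 0.07855683]), np.float64(0.08313229966978282))
mask px [236. 238.] [304. 295.]
```

```bash
python3 - <<'E'|tail -9
from h import *
md=camera_model("side");p=np.array([.4363,.0675,.016])
for dy in(0,.0375):
  for z in(.11,.14,.15,.16,.17,.18,.2):
    u=proj(md,p+[0,dy,z]);print(dy,z,(u-[200,130])*4)
E
```

```text
0 0.18 [475.20399194 226.36028222]
0 0.2 [478.35438299 198.4853192 ]
0.0375 0.11 [472.62643152 361.62370602]
0.0375 0.14 [477.27494156 322.3551604 ]
0.0375 0.15 [478.858841   308.97508228]
0.0375 0.16 [480.46041836 295.44566898]
0.0375 0.17 [482.07997125 281.76440637]
0.0375 0.18 [483.71780401 267.92872358]
0.0375 0.2 [487.0495612  239.78352044]
```

Call:
carry_out:
  moves:
    - {"yaw": 0, "jaw": 0.093, "dx": 0, "dy": -0.006, "dz": 0}
    - {"yaw": 0, "jaw": 0.093, "dx": 0.003, "dy": 0, "dz": -0.007}
    - {"yaw": 0, "jaw": 0.093, "dx": 0, "dy": 0.006, "dz": 0}
    - {"yaw": 0, "jaw": 0.093, "dx": 0, "dy": 0.003, "dz": 0}
    - {"yaw": 0, "jaw": 0.093, "dx": 0, "dy": 0.002, "dz": 0}
    - {"yaw": 0, "jaw": 0.093, "dx": 0, "dy": 0.002, "dz": 0}
    - {"yaw": 0, "jaw": 0.093, "dx": 0, "dy": 0, "dz": 0}

```text
t: 11.15
tool_pos: [0.5293, 0.076, 0.0227]
orientation: [-2.155, -2.284, 0.001]
force: [-5.0, -0.1, 5.4]
opening: 0.093
gripper_force: 3.6
```

Call:
carry_out:
  moves:
    - {"yaw": 0, "jaw": 0.093, "dx": 0, "dy": 0.002, "dz": 0}
    - {"yaw": 0, "jaw": 0.093, "dx": 0, "dy": 0.002, "dz": 0}
    - {"yaw": 0, "jaw": 0.093, "dx": 0, "dy": 0.002, "dz": 0}
    - {"yaw": 0, "jaw": 0.093, "dx": 0, "dy": 0.002, "dz": 0}
    - {"yaw": 0, "jaw": 0.093, "dx": 0, "dy": 0, "dz": 0}

```text
t: 11.78
tool_pos: [0.5372, 0.0764, 0.0227]
orientation: [-2.155, -2.284, 0.001]
force: [-4.9, 0.5, 5.2]
opening: 0.0931
gripper_force: 3.6
```

```bash
python3 - <<'E'|tail -5
from h import *
s=read_state();print(s["t"],s["tool_pos"].round(4),s["force"].round(1))
a=read_camera("scene")[...,::-1];cv2.imwrite("pics/s7.png",a)
cv2.imwrite("pics/c7.png",cv2.resize(a[200:300,220:340],(720,600)))
E
```

```text
11.775 [0.5372 0.0764 0.0227] [-4.9  0.5  5.2]
```

View pics/c7.png

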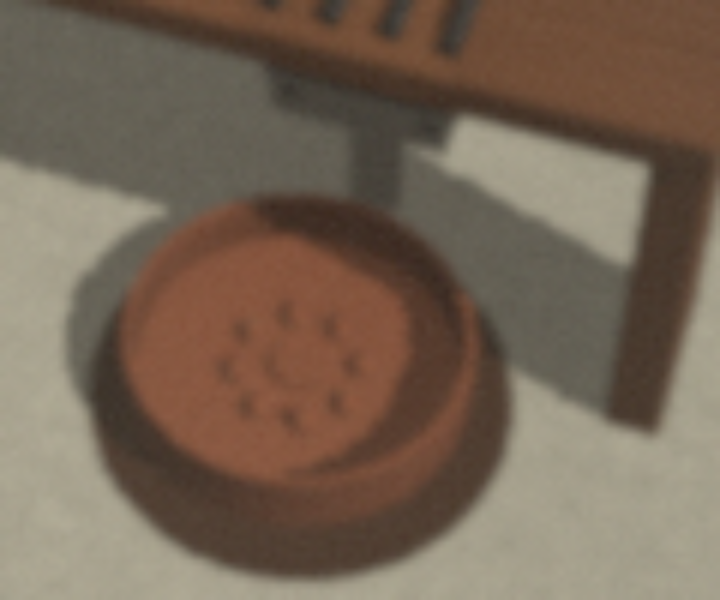

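```bash
python3 - <<'E'|tail -3
from h import *
from m import *
f=lambda p,z:onplane(ms,(219.5+p[0]/6,199.5+p[1]/6),z)
P=np.array([f(p,.03) for p in((121,335),(477,335),(300,194),(300,487),(190,225),(410,230),(180,440),(420,440))])
print("rim",circ(P));print("flower",f((287,366),.006))
Q=np.array([f(p,0) for p in((93,400),(511,400),(305,578),(130,490),(480,490),(220,558),(400,558))]);print("pad",circ(Q))
E
```

```text
rim (array([0.66497571, 0.07433914]), np.float64(0.06881735450750537))
flower [0.66609378 0.07023937 0.006     ]
pad (array([0.67043964, 0.07870145]), np.float64(0.0828430667791281))
```

Call:
carry_out:
  moves:
    - {"yaw": 0, "jaw": 0.093, "dx": 0, "dy": 0.002, "dz": 0}
    - {"yaw": 0, "jaw": 0.093, "dx": 0, "dy": 0.002, "dz": 0}
    - {"yaw": 0, "jaw": 0.093, "dx": 0, "dy": 0, "dz": 0}
    - {"yaw": 0, "jaw": 0.093, "dx": 0, "dy": -0.005, "dz": 0}
    - {"yaw": 0, "jaw": 0.093, "dx": 0, "dy": -0.015, "dz": 0}
    - {"yaw": 0, "jaw": 0.093, "dx": 0, "dy": -0.03, "dz": 0}
    - {"yaw": 0, "jaw": 0.093, "dx": 0, "dy": -0.03, "dz": 0}
    - {"yaw": 0, "jaw": 0.093, "dx": 0, "dy": 0, "dz": 0}

```text
t: 12.82
tool_pos: [0.4595, 0.0719, 0.0218]
orientation: [-2.155, -2.284, 0.002]
force: [0.4, 0.1, 0.8]
opening: 0.0931
gripper_force: 0.0
```

```bash
python3 - <<'E'|tail -5
from h import *
s=read_state();print(s["t"],s["tool_pos"].round(4),s["force"].round(1))
ms=camera_model("scene");a=read_camera("scene")[...,::-1];b=cv2.imread("pics/s7.png")
# displacement of the dish floor between the two pictures, by template matching
T=b[238:276,243:292];r=cv2.matchTemplate(a[220:300,225:310],T,5);_,v,_,l=cv2.minMaxLoc(r)
d=np.array(l)+[225,220]-[243,238];print(v,d)
from h import onplane
print(onplane(ms,np.array([267,260])+d,.006)-onplane(ms,(267,260),.006))
E
```

```text
12.825 [0.4595 0.0719 0.0218] [0.4 0.1 0.8]
0.965118408203125 [-1  1]
[ 0.00360476 -0.00110517  0.        ]
```

```bash
python3 -c "
from plant import close_job;print(close_job())"
```

```text
the job is handed in; nothing more can be done
None
```

I slid the dish flat under the bridge onto the large leather pad, let go and handed the job in; by my last camera estimate its centre is about 6–9 mm from the pad's centre (limit 16 mm), and I was not shown the verdict.

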